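Find the rocking tube cover on the nursery rack and hold it home

ROBOT

A 6-joint arm with a two-finger parallel gripper is mounted at the origin on the work surface. World frame = base frame: x ahead of the robot, y to its left, z up, the work surface at z = 0. Lengths are in m, angles in degrees, forces in N, time in s.
With the tool pointing down it reaches from about 0.275 to 0.75 m from the base axis. Payload 10.2 kg.
Tool frame: the origin (TCP) lies at the very end of the fingers, on their centre line; the grasp point (between the pads) lies 19 mm behind it; z points along the fingers, y is the direction in which the jaws open and shut (so a half turn about z gives the same grasp; the last joint's range is limited). The gripper opens to 88 mm and grips with 3 to 60 N. Pads are 18 mm wide; open, the fingers measure 123 mm over their backs; the gripper's body (75 mm by 187 mm) begins 45 mm behind the grasp point.
Start: joints at [-84.935, 17.928, 85.812, -0, 76.261, -12.8], TCP at [0.161, -0.5, 0.239] pointing down, gripper open.
Joint ranges: [-168.41, 168.41], [-55.51, 124.54], [10.69, 146.95], [-70.63, 250.63], [1, 178], [-165.06, 165.06]. Speed limits (degrees/s): [136.94, 136.94, 172.46, 180, 180, 180].

INTERFACE

Orientations are given as a 3x3 rotation matrix whose columns are the frame's x, y, z axes.
In Python, from station import readout, vision, env gives the robot as it stands. The module is installed in compiled form; this text tells all that it offers.
- The arm moves only by the tool carry_out, never from a script. Its argument "motion" is a list of rows, each a list of 3 entries, a list of its own where there are three numbers: the finger opening in cm, from 0 to 8.81, then the shift along the tool's x, y, z in cm, then the turn, a rotation vector about the tool's x, y, z in rad. In form: [[claw, [dx, dy, dz], [rx, ry, rz]], ...]. A call has 1 to 12 rows; each row shifts and turns the commanded pose from where the row before left it, along the tool's axes as they then stand; what a row does not reach is not made up. A row lasts 1/8 s, in which the tool goes at most 62.5 mm and 10.7 degrees, less where a joint would pass 70% of its speed; a pose out of reach is approached as far as the arm can. A call with a gripper value outside its range is refused whole. The fingers move at their own pace and stop on an object; "force" is the grip in N (left out, the last holds). Time passes only in rows, so rows that do not move let the fingers close. It gives the time, the measured TCP pose, the force and the opening at its end, in the units of the state.
- readout.state(): the state, without advancing time (a new reading comes with each control period).
- vision.grab_frame(name): name is "scene" or "side" or "wrist"; returns a dict with "frame" (400x640x3 uint8, red, green, blue), "range_z" (400x640 float32, m along the optical axis (not along the pixel's ray), 0 where there is no reading), "vertical_fov" (degrees; the focal length in pixels is half the picture's height over the tangent of half this angle, whatever the lens; pixels are square), "cx", "cy" (the principal point, pixels), "R" (3x3) and "t" (3): a world point X has camera coordinates R X + t. Camera axes: x right, y down, z forward; pixel columns grow to the right and rows downward; lengths in m; the calibration is good to about 2 mm. A picture is of the moment at which its call begins.
- env.finish_job(): hands the job in, once; it reports no verdict.
The state is a dict: "time": time; "qpos": joint angles; "joint_vel": joint speeds; "effort": joint torques, N m; "tcp_pos": TCP position; "orientation": TCP orientation; "force": force on the tool from outside, world axes, zero at the start; "ft_torque": the same for the moment, N m; "width": finger opening in m.
Only numpy, scipy, OpenCV 4.12 (cv2) and the standard library are available. Lean on these libraries where they do the work, as an engineer would, in place of code of your own. Each camera call takes 0.05 s, during which the arm holds its last target.

TASK

One of the five round covers on the nursery rack is not seated: press down near the edge of one cover after another until you find the one that rocks. Then press that cover at its middle until it is fully home and flat on its tube, and keep it held down: its gasket lifts it again, so finish with the fingertips still pressing on it. Only push with the fingers: do not lift the cover, and leave the pots, logs, bottle and trowel where they stand.

Things in the scene. Friction and masses are not known exactly. Their poses are not given: they have to be found in the camera images.
- place_1 (a point): centre of the top of cover 1 of 5, in the row nearer the robot. Identical white plastic covers, 76 mm diameter, 23 mm deep, flat on top, each over a black tube's mouth. The point is fixed to the rack; the tubes stand unequally deep, so the real top is anywhere from 3 mm above to 3 mm below it (height does not tell which is loose)
- place_2 (a point): centre of the top of cover 2 of 5, in the row nearer the robot. Identical white plastic covers, 76 mm diameter, 23 mm deep, flat on top, each over a black tube's mouth. The point is fixed to the rack; the tubes stand unequally deep, so the real top is anywhere from 3 mm above to 3 mm below it (height does not tell which is loose)
- place_3 (a point): centre of the top of cover 3 of 5, in the row nearer the robot. Identical white plastic covers, 76 mm diameter, 23 mm deep, flat on top, each over a black tube's mouth. The point is fixed to the rack; the tubes stand unequally deep, so the real top is anywhere from 3 mm above to 3 mm below it (height does not tell which is loose)
- place_4 (a point): centre of the top of cover 4 of 5, in the row farther from the robot. Identical white plastic covers, 76 mm diameter, 23 mm deep, flat on top, each over a black tube's mouth. The point is fixed to the rack; the tubes stand unequally deep, so the real top is anywhere from 3 mm above to 3 mm below it (height does not tell which is loose)
- place_5 (a point): centre of the top of cover 5 of 5, in the row farther from the robot. Identical white plastic covers, 76 mm diameter, 23 mm deep, flat on top, each over a black tube's mouth. The point is fixed to the rack; the tubes stand unequally deep, so the real top is anywhere from 3 mm above to 3 mm below it (height does not tell which is loose)
- loose_sink (a joint): how far (m) the loose cover, whichever it is, is pushed down: 0 = at rest, about 0.006 = fully home, its whole edge on its tube's rim; negative = lifted. Its springy gasket resists with 1.4 N per mm (about 8.5 N at home) and raises it again when let go. The other four covers are rigid
- loose_roll (a joint): tilt (rad) of the loose cover, whichever it is, about the rack's x axis; 0 = level. Pressed near its edge (25 mm off centre) with 3 to 6 N it tips, in any direction, 0.05 to 0.2 rad, until that edge meets the rim; it springs back level when let go. Fully home it lies flat
- loose_pitch (a joint): the same tilt (rad) of the loose cover about the rack's y axis (along its long side); 0 = level. Pressing the near or far edge changes mostly this one, the left or right edge mostly the roll
- rack: grey plastic nursery rack on four legs, fixed to the table, 250 mm deep (x) by 370 mm wide (y), its flat deck 120 mm above the table; origin on the table under its centre, z up. Covers in two rows, 110 mm apart both ways: place_1, 2, 3 from left to right in the near row, place_4, 5 in the far row. Their tops stand about 34 mm above the deck
- cutting_pot: loose black plastic pot with a twiggy cutting, 64 mm across, 50 mm tall (twigs to 80 mm), standing on the rack where a sixth cover would be; origin at its foot
- log_slice: loose short piece of branch, 34 mm across, 42 mm tall, standing on the rack between the covers; origin at its foot
- log: loose piece of log, 54 mm across, 100 mm tall, standing on the table to the robot's right; origin at its foot
- clay_pot: loose terracotta pot of soil, 90 mm across, 75 mm tall, on the table to the left of the rack; origin at its foot
- seedling_pot: loose black pot with twigs, 80 mm across, 70 mm tall (twigs to 120 mm), on the table to the right of the rack; origin at its foot
- feed_bottle: loose white plastic bottle, 60 mm across, 130 mm tall, on the table to the left; origin at its foot
- trowel: loose hand trowel lying on the table at the left, 260 mm long, 62 mm wide, 18 mm thick; origin on the table under the joint of handle and blade

How it is judged:
By the outcome, as a careful person would: the job done as asked, in the order asked, and still so for the second after the job is handed in, while the arm keeps its last pose, push and grip.
It also fails if it takes over 54 s, if anything falls off the work surface, if the arm or the gripper's body presses on something with over 40 N, if the wrist force passes 120 N, or if a joint passes its speed limit or range.

## Working session

There is one attempt and no reset: what is moved stays moved. The work goes in short steps, Python scripts to look and compute and a tool call to move; the robot and the scene stay as the last step left them, time stands still between calls to the robot, and variables do not carry over. Pictures are saved under pics/ and viewed, and the job is handed in when it is done.

Besides the shell and the picture viewer there is one more tool, called after "Call:" as name([rows], argument=value, ...), one row to a line, values as JSON. carry_out: Moves the arm, as the interface text tells. Its arguments: {"type":"object","properties":{"motion":{"type":"array"},"force":{"type":"number"}},"required":["motion"]}

```bash
mkdir -p pics
cat > h.py <<'E'
import numpy as np,cv2
from station import readout,vision,env
def grab(n,f):
    d=vision.grab_frame(n); cv2.imwrite(f'pics/{f}.png',d['frame'][:,:,::-1]); np.savez(f'{f}.npz',**d); return d
def pts(d):
    h,w=d['range_z'].shape; f=h/2/np.tan(np.radians(d['vertical_fov'])/2)
    v,u=np.mgrid[:h,:w]; z=d['range_z']
    c=np.stack([(u-d['cx'])/f*z,(v-d['cy'])/f*z,z],-1)
    return (c-d['t'])@d['R']
E
python3 - <<'E'
from h import *
print(readout.state())
for n in('scene','side'):
    d=grab(n,n+'0');P=pts(d);print(n,d['R'],d['t'],d['vertical_fov'],d['cx'],d['cy'])
E
```

```text
{'time': 0.0, 'qpos': array([-8.49356784e+01,  1.79585531e+01,  8.58523927e+01, -1.17881213e-03,
        7.62604054e+01, -1.28000352e+01]), 'joint_vel': array([-0.02246067,  0.03990202,  0.00088748, -0.01087253, -0.05646985,
       -0.04107308]), 'effort': array([ 6.23606720e-04, -4.02210009e+01, -2.52270001e+01,  6.94919913e-02,
        3.52824095e-02, -9.74700197e-05]), 'tcp_pos': array([ 0.16101217, -0.49945115,  0.23817965]), 'orientation': array([[ 9.51783938e-01,  3.06769163e-01, -1.29836246e-04],
       [ 3.06769083e-01, -9.51783166e-01,  1.23868771e-03],
       [ 2.56415238e-04, -1.21879281e-03, -9.99999224e-01]]), 'force': array([ 1.68649797, -0.63742255, -0.19330524]), 'ft_torque': array([ 0.05674772, -0.02954288, -0.00402633]), 'width': 0.0878102711388072}
scene [[ 0.43833475  0.89867665  0.01558598]
 [ 0.694858   -0.32781989 -0.64008318]
 [-0.57011842  0.29140074 -0.76814751]] [-0.19078803 -0.24096792  1.62508578] 53.214736498398345 325.61435310077024 200.384796728437
side [[ 0.84432795 -0.535826   -0.00090117]
 [-0.34517615 -0.54262349 -0.76577619]
 [ 0.40983379  0.6468773  -0.64310654]] [-0.4007295   0.21980793  1.50131305] 48.59542147877726 320.52876314137023 196.93298035445724
```

View pics/scene0.png

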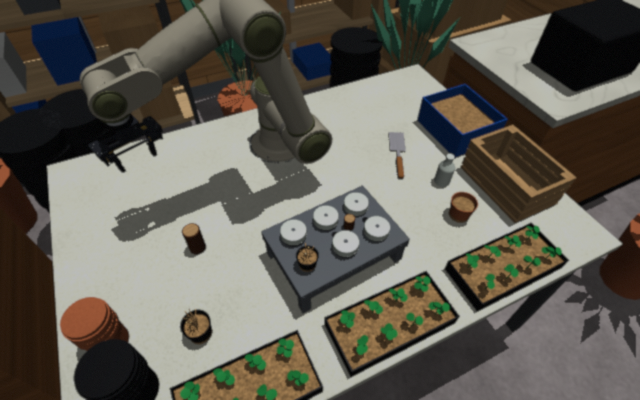

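View pics/side0.png

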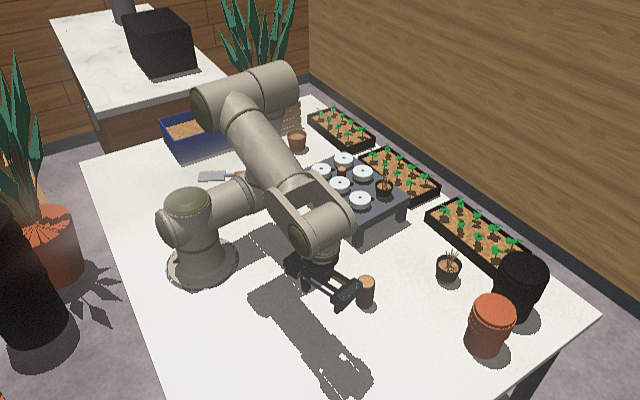

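The scene view shows five white covers at about (293,232), (326,217), (356,204), (346,244) and (377,229). The cutting pot is at (308,258), the log slice at (349,221) and the log at (194,238). In the side view the arm hangs above the log.

```bash
cat > m.py <<'E'
from h import *
def covers(d):
    P=pts(d); f=d['frame'].astype(int)
    x,y,z=P[...,0],P[...,1],P[...,2]
    m=(z>.144)&(z<.164)&(f.min(-1)>130)&(d['range_z']>0)&(x>.3)&(x<.8)&(abs(y)<.35)
    n,l,s,c=cv2.connectedComponentsWithStats(m.astype(np.uint8))
    for i in range(1,n):
        if s[i,4]>60:
            q=P[l==i]; (cx,cy),r=cv2.minEnclosingCircle(q[:,:2].astype(np.float32))
            print(c[i].round(),s[i,4],'mean',q.mean(0).round(4),'circ',round(cx,4),round(cy,4),round(r,4), 'zmed',np.median(q[:,2]).round(4))
E
python3 - <<'E'
from m import *
for n in('scene0','side0'):
    d=dict(np.load(n+'.npz'));print(n);covers(d)
    P=pts(d);
    if n=='scene0':
        for nm,(u,v) in dict(slice=(349,219),pot=(308,257),deck=(320,240),deck2=(285,258),log=(191,229),seed=(197,325),table=(250,250)).items():print(nm,P[v,u].round(3))
        z=P[...,2];m=(z>.112)&(z<.128)&(P[...,0]>.3)&(P[...,0]<.8)&(abs(P[...,1])<.3)
        q=P[m][:,:2].astype(np.float32);print(cv2.minAreaRect(q))
        m=(z>.157)&(z<.25)&(P[...,0]>.3)&(P[...,0]<.8)&(abs(P[...,1])<.3);q=P[m];print(len(q),q.min(0),q.max(0))
E
```

```text
scene0
[356. 201.] 341 mean [0.5187 0.0613 0.1503] circ 0.5186 0.0615 0.0378 zmed 0.1503
[326. 215.] 377 mean [ 0.5284 -0.0483  0.1534] circ 0.5276 -0.0466 0.0388 zmed 0.1535
[377. 226.] 399 mean [0.6285 0.0707 0.1521] circ 0.6268 0.0707 0.038 zmed 0.1521
[293. 230.] 414 mean [ 0.5383 -0.1581  0.1562] circ 0.5375 -0.1568 0.0381 zmed 0.1563
[346. 241.] 440 mean [ 0.6382 -0.039   0.1559] circ 0.6371 -0.0392 0.0374 zmed 0.156
slice [0.576 0.005 0.161]
pot [ 0.644 -0.158  0.164]
deck [ 0.581 -0.092  0.119]
deck2 [ 0.594 -0.208  0.119]
log [ 0.362 -0.424  0.097]
seed [ 0.654 -0.487  0.066]
table [ 0.448 -0.278  0.002]
((0.5827577114105225, -0.043420761823654175), (0.2532604932785034, 0.37172695994377136), 5.047881603240967)
1112 [ 0.30005973 -0.19341956  0.15701287] [0.67162394 0.0770135  0.24833827]
side0
[343. 158.] 187 mean [0.6223 0.07   0.1542] circ 0.6245 0.073 0.0413 zmed 0.154
[322. 168.] 165 mean [0.5182 0.0603 0.1527] circ 0.5141 0.0619 0.0402 zmed 0.1527
[362. 171.] 206 mean [ 0.6318 -0.0404  0.1577] circ 0.6304 -0.0368 0.0436 zmed 0.1576
[339. 182.] 226 mean [ 0.5231 -0.0495  0.155 ] circ 0.5259 -0.0471 0.0394 zmed 0.155
[360. 197.] 256 mean [ 0.5329 -0.1586  0.1578] circ 0.5333 -0.1578 0.0392 zmed 0.1579
```

Call:
carry_out([
  [0,[0,0,0],[0,0,0.111]],
  [0,[0,0,0],[0,0,0.112]],
  [0,[3.8,-3.07,0],[0,0,0]],
  [0,[3.8,-3.07,0],[0,0,0]],
  [0,[3.8,-3.07,0],[0,0,0]],
  [0,[3.8,-3.07,0],[0,0,0]],
  [0,[3.8,-3.07,0],[0,0,0]],
  [0,[3.8,-3.07,0],[0,0,0]],
  [0,[3.8,-3.07,0],[0,0,0]],
  [0,[3.8,-3.07,0],[0,0,0]],
  [0,[3.8,-3.07,0],[0,0,0]],
  [0,[3.8,-3.07,0],[0,0,0]],
], force=20)

```text
time: 1.6
tcp_pos: [0.5132, -0.1588, 0.2385]
orientation: [[0.996, 0.089, -0.0], [0.089, -0.996, 0.0], [-0.0, -0.0, -1.0]]
force: [0.2, -0.9, 0.4]
width: 0.0006
```

Run:
```python
from h import *
s=readout.state();print(s['time'],s['tcp_pos'],s['orientation'].round(4),s['force'],s['width'],s['joint_vel'].round(2))
grab('wrist','w1')
```

```text
1.6 [ 0.51324524 -0.15884552  0.23848665] [[ 9.961e-01  8.870e-02 -4.000e-04]
 [ 8.870e-02 -9.961e-01  2.000e-04]
 [-4.000e-04 -2.000e-04 -1.000e+00]] [ 0.17046388 -0.89263883  0.44526962] 0.00059875329684463 [ 4.217e+01  2.216e+01 -3.025e+01  1.000e-02  7.790e+00  4.211e+01]
```

View pics/w1.png

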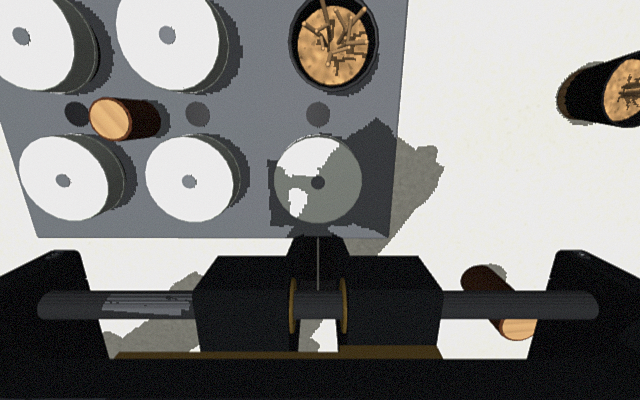

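The wrist view shows the closed fingertips at about (318,245), just short of cover 3's centre hole at (318,182), over its near edge. The other covers, slice and pot are clear.

Call:
carry_out([
  [0,[0,0,4.0],[0,0,0]],
  [0,[0,0,3.4],[0,0,0]],
  [0,[0,0,0],[0,0,0]],
  [0,[0,0,0],[0,0,0]],
])

```text
time: 2.15
tcp_pos: [0.5128, -0.1606, 0.1661]
orientation: [[0.996, 0.089, 0.002], [0.089, -0.996, -0.001], [0.001, 0.001, -1.0]]
force: [0.4, -0.5, -0.2]
width: 0.0007
```

Call:
carry_out([
  [0,[0,0,0.3],[0,0,0]],
  [0,[0,0,0.1],[0,0,0]],
  [0,[0,0,0],[0,0,0]],
])

```text
time: 2.52
tcp_pos: [0.5124, -0.1603, 0.161]
orientation: [[0.996, 0.089, 0.0], [0.089, -0.996, -0.0], [0.0, 0.0, -1.0]]
force: [0.3, -0.1, -0.2]
width: 0.0002
```

```bash
cat > s.py <<'E'
from h import *
s=readout.state();print(s['time'],s['tcp_pos'].round(5),s['force'].round(2),s['ft_torque'].round(3))
E
python3 s.py
```

```text
2.525 [ 0.51237 -0.16026  0.161  ] [ 0.25 -0.11 -0.19] [0.013 0.018 0.004]
```

Call:
carry_out([
  [0,[0,0,0.2],[0,0,0]],
  [0,[0,0,0.1],[0,0,0]],
  [0,[0,0,0],[0,0,0]],
])

```text
time: 2.9
tcp_pos: [0.5123, -0.1602, 0.1576]
orientation: [[0.996, 0.089, -0.0], [0.089, -0.996, 0.0], [-0.0, -0.0, -1.0]]
force: [0.8, 0.2, 0.1]
width: -0.0
```

Call:
carry_out([
  [0,[0,0,0.1],[0,0,0]],
  [0,[0,0,0],[0,0,0]],
])

```text
time: 3.15
tcp_pos: [0.5124, -0.1602, 0.1574]
orientation: [[0.996, 0.089, 0.0], [0.089, -0.996, -0.0], [0.0, 0.0, -1.0]]
force: [-1.7, 1.2, 5.7]
width: 0.0004
```

Call:
carry_out([
  [0,[0,0,0.05],[0,0,0]],
  [0,[0,0,0],[0,0,0]],
])

```text
time: 3.4
tcp_pos: [0.5124, -0.1602, 0.1574]
orientation: [[0.996, 0.089, 0.001], [0.089, -0.996, -0.001], [0.001, 0.001, -1.0]]
force: [-4.2, 2.1, 9.2]
width: 0.0004
```

```bash
python3 s.py
```

```text
3.4 [ 0.51239 -0.16024  0.15741] [-4.24  2.11  9.15] [0.329 0.68  0.037]
```

Cover 3 is rigid: 9 N with no movement. Next is cover 2.

Call:
carry_out([
  [0,[0,0,-2.0],[0,0,0]],
  [0,[0,-5.5,0],[0,0,0]],
  [0,[0,-5.5,0],[0,0,0]],
  [0,[0,0,1.0],[0,0,0]],
  [0,[0,0,0.8],[0,0,0]],
  [0,[0,0,0],[0,0,0]],
  [0,[0,0,0],[0,0,0]],
])

```text
time: 4.28
tcp_pos: [0.5027, -0.0515, 0.1582]
orientation: [[0.996, 0.087, 0.0], [0.087, -0.996, -0.0], [0.0, 0.0, -1.0]]
force: [0.4, -0.2, -0.2]
width: 0.0003
```

Call:
carry_out([
  [0,[0,0,0.1],[0,0,0]],
  [0,[0,0,0.1],[0,0,0]],
  [0,[0,0,0],[0,0,0]],
])

```text
time: 4.65
tcp_pos: [0.5026, -0.0507, 0.1562]
orientation: [[0.996, 0.089, 0.0], [0.089, -0.996, 0.0], [0.0, 0.0, -1.0]]
force: [-0.6, -0.3, 0.8]
width: 0.0005
```

Call:
carry_out([
  [0,[0,0,0.1],[0,0,0]],
  [0,[0,0,0],[0,0,0]],
])

```text
time: 4.9
tcp_pos: [0.5025, -0.0506, 0.1552]
orientation: [[0.996, 0.089, -0.0], [0.089, -0.996, 0.0], [-0.0, -0.0, -1.0]]
force: [0.1, 0.8, -0.2]
width: 0.0001
```

Call:
carry_out([
  [0,[0,0,0.1],[0,0,0]],
  [0,[0,0,0],[0,0,0]],
])

```text
time: 5.15
tcp_pos: [0.5025, -0.0506, 0.1542]
orientation: [[0.996, 0.089, -0.0], [0.089, -0.996, -0.0], [-0.0, 0.0, -1.0]]
force: [0.1, -0.0, 0.3]
width: 0.0005
```

Call:
carry_out([
  [0,[0,0,0.05],[0,0,0]],
  [0,[0,0,0],[0,0,0]],
])

```text
time: 5.4
tcp_pos: [0.5025, -0.0507, 0.1537]
orientation: [[0.996, 0.089, -0.0], [0.089, -0.996, -0.0], [-0.0, 0.0, -1.0]]
force: [-0.7, -0.2, 1.1]
width: 0.0005
```

Call:
carry_out([
  [0,[0,0,0.1],[0,0,0]],
  [0,[0,0,0],[0,0,0]],
])

```text
time: 5.65
tcp_pos: [0.5025, -0.0507, 0.1527]
orientation: [[0.996, 0.089, -0.0], [0.089, -0.996, -0.0], [-0.0, 0.0, -1.0]]
force: [-1.0, 0.5, 1.5]
width: 0.0004
```

Call:
carry_out([
  [0,[0,0,0.1],[0,0,0]],
  [0,[0,0,0],[0,0,0]],
])

```text
time: 5.9
tcp_pos: [0.5026, -0.0507, 0.1517]
orientation: [[0.996, 0.089, -0.0], [0.089, -0.996, 0.0], [-0.0, -0.0, -1.0]]
force: [-1.1, -0.4, 3.2]
width: 0.0009
```

Call:
carry_out([
  [0,[0,0,0.1],[0,0,0]],
  [0,[0,0,0],[0,0,0]],
])

```text
time: 6.15
tcp_pos: [0.5025, -0.0507, 0.1507]
orientation: [[0.996, 0.089, -0.0], [0.089, -0.996, -0.0], [-0.0, 0.0, -1.0]]
force: [-2.6, 0.2, 4.0]
width: 0.0002
```

Run:
```python
from h import *
s=readout.state();print(s['tcp_pos'].round(5),s['force'].round(2))
d=grab('scene','sc2');grab('wrist','w2')
P=pts(d)
for c in [(.527,-.048),(.537,-.158)]:
    m=(np.hypot(P[...,0]-c[0],P[...,1]-c[1])<.034)&(abs(P[...,2]-.153)<.012)&(d['frame'].min(-1)>100)
    q=P[m];A=np.c_[q[:,0]-c[0],q[:,1]-c[1],np.ones(len(q))];print(len(q),np.linalg.lstsq(A,q[:,2],rcond=None)[0].round(4))
```

```text
[ 0.50251 -0.05065  0.15074] [-2.58  0.16  3.96]
65 [0.1048 0.0278 0.1509]
207 [ 0.0123 -0.0006  0.156 ]
```

View pics/w2.png

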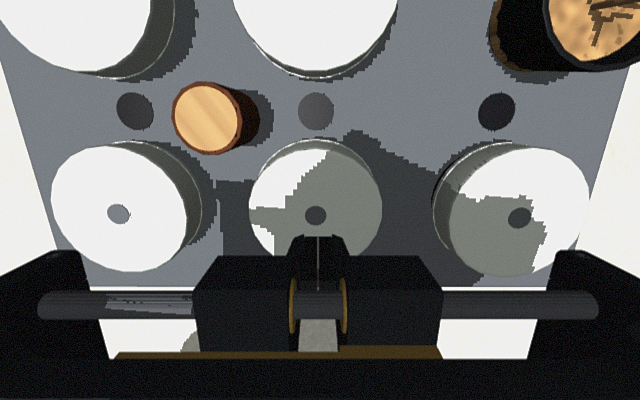

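Cover 2 yields softly: about 4 N over several mm, and the depth fit shows a 0.10 rad slope against 0.01 on cover 3. The wrist view shows its centre hole at (316,215) and the fingertips on its near edge at (318,240). So cover 2 is the loose one. I'll lift off and measure its centre.

Call:
carry_out([
  [0,[0,0,-2.0],[0,0,0]],
  [0,[0,0,-1.0],[0,0,0]],
  [0,[0,0,0],[0,0,0]],
  [0,[0,0,0],[0,0,0]],
])

```text
time: 6.75
tcp_pos: [0.5023, -0.0505, 0.1801]
orientation: [[0.996, 0.089, -0.001], [0.089, -0.996, 0.0], [-0.001, -0.0, -1.0]]
force: [-1.1, -1.0, -0.4]
width: 0.0006
```

Run:
```python
from m import *
s=readout.state();print(s['tcp_pos'].round(5),s['force'].round(2))
d=grab('wrist','w3');P=pts(d);f=d['frame'];
c=np.array([.527,-.0475])
z=P[...,2];r=np.hypot(P[...,0]-c[0],P[...,1]-c[1])
m=(r<.045)&(abs(z-.154)<.008)
q=P[m];print('cover',len(q),q.mean(0),cv2.minEnclosingCircle(q[:,:2].astype(np.float32)))
h=(r<.013)&(f.max(-1)<120);q=P[h];print('hole',len(q),q.mean(0).round(4),np.argwhere(h).mean(0))
```

```text
[ 0.50235 -0.05054  0.18008] [-1.09 -1.   -0.38]
cover 9259 [ 0.53021931 -0.04669284  0.15305682] ((0.5256490707397461, -0.04720599949359894), 0.03784250468015671)
hole 10873 [ 0.5263 -0.0474  0.2688] [341.82442748 313.43612618]
```

View pics/w3.png

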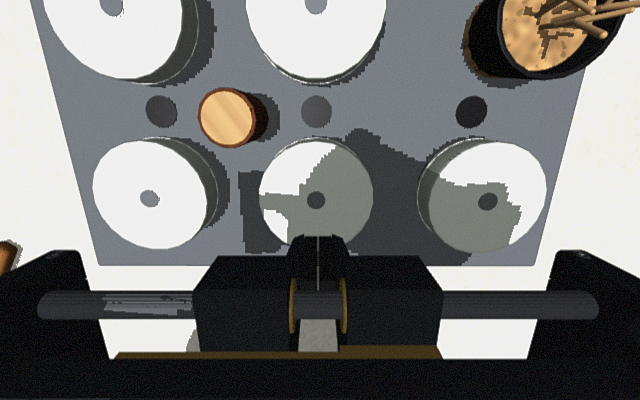

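The cover is level again. Its hole is at (316,200) and the fingertips are at (318,240).

Run:
```python
from m import *
d=dict(np.load('w3.npz'));P=pts(d);print(P[198:203,314:319].reshape(-1,3).mean(0).round(4))
s=readout.state();D=np.r_[.5265,-.0473,.1555]-s['tcp_pos'];print((s['orientation'].T@D*100).round(2))
```

```text
[ 0.5272 -0.0472  0.1604]
[ 2.44 -0.11  2.45]
```

Call:
carry_out([
  [0,[2.45,-0.1,0],[0,0,0]],
  [0,[0,0,1.4],[0,0,0]],
  [0,[0,0,1.0],[0,0,0]],
  [0,[0,0,0],[0,0,0]],
  [0,[0,0,0],[0,0,0]],
])

```text
time: 7.42
tcp_pos: [0.5267, -0.0476, 0.1569]
orientation: [[0.996, 0.088, 0.0], [0.088, -0.996, -0.0], [0.0, 0.0, -1.0]]
force: [-0.6, 0.3, 0.2]
width: 0.0004
```

Call:
carry_out([
  [0,[0,0,0.1],[0,0,0]],
  [0,[0,0,0.1],[0,0,0]],
  [0,[0,0,0.1],[0,0,0]],
  [0,[0,0,0],[0,0,0]],
])

```text
time: 7.92
tcp_pos: [0.5269, -0.0475, 0.1538]
orientation: [[0.996, 0.089, 0.0], [0.089, -0.996, -0.0], [0.0, 0.0, -1.0]]
force: [0.6, -1.1, 1.7]
width: 0.0004
```

Call:
carry_out([
  [0,[0,0,0.1],[0,0,0]],
  [0,[0,0,0.1],[0,0,0]],
  [0,[0,0,0],[0,0,0]],
])

```text
time: 8.3
tcp_pos: [0.5269, -0.0475, 0.1519]
orientation: [[0.996, 0.089, 0.0], [0.089, -0.996, -0.0], [0.0, 0.0, -1.0]]
force: [-0.9, -0.6, 4.2]
width: 0.0003
```

Call:
carry_out([
  [0,[0,0,0.1],[0,0,0]],
  [0,[0,0,0.1],[0,0,0]],
  [0,[0,0,0.05],[0,0,0]],
  [0,[0,0,0],[0,0,0]],
])

```text
time: 8.8
tcp_pos: [0.527, -0.0475, 0.1496]
orientation: [[0.996, 0.089, 0.0], [0.089, -0.996, -0.0], [0.0, 0.0, -1.0]]
force: [-3.4, -0.3, 7.5]
width: 0.0004
```

Call:
carry_out([
  [0,[0,0,0.1],[0,0,0]],
  [0,[0,0,0],[0,0,0]],
])

```text
time: 9.05
tcp_pos: [0.527, -0.0475, 0.1488]
orientation: [[0.996, 0.089, 0.001], [0.089, -0.996, -0.0], [0.001, 0.0, -1.0]]
force: [-2.7, -0.2, 7.6]
width: 0.0004
```

Call:
carry_out([
  [0,[0,0,0.05],[0,0,0]],
  [0,[0,0,0],[0,0,0]],
])

```text
time: 9.3
tcp_pos: [0.527, -0.0475, 0.1486]
orientation: [[0.996, 0.089, 0.001], [0.089, -0.996, -0.0], [0.001, 0.0, -1.0]]
force: [-5.3, 0.2, 11.7]
width: 0.0006
```

Call:
carry_out([
  [0,[0,0,0.1],[0,0,0]],
  [0,[0,0,0],[0,0,0]],
  [0,[0,0,0],[0,0,0]],
  [0,[0,0,0],[0,0,0]],
])

```text
time: 9.8
tcp_pos: [0.5271, -0.0475, 0.1485]
orientation: [[0.996, 0.089, 0.001], [0.089, -0.996, -0.001], [0.001, 0.001, -1.0]]
force: [-6.8, 0.9, 18.3]
width: 0.0005
```

Run:
```python
from m import *
d=grab('scene','sc4');grab('wrist','w4');covers(d);P=pts(d)
for c in [(.527,-.0475),(.537,-.158)]:
    m=(np.hypot(P[...,0]-c[0],P[...,1]-c[1])<.034)&(abs(P[...,2]-.151)<.012)&(d['frame'].min(-1)>100)
    q=P[m];A=np.c_[q[:,0]-c[0],q[:,1]-c[1],np.ones(len(q))];print(len(q),np.linalg.lstsq(A,q[:,2],rcond=None)[0].round(4))
s=readout.state();print(s['time'],s['tcp_pos'].round(5),s['force'].round(2))
```

```text
[357. 203.] 269 mean [0.5256 0.061  0.1507] circ 0.5184 0.0626 0.0378 zmed 0.1507
[377. 226.] 402 mean [0.6285 0.0706 0.1523] circ 0.6287 0.072 0.0386 zmed 0.1522
[287. 233.] 150 mean [ 0.5402 -0.1774  0.1559] circ 0.5365 -0.1667 0.0361 zmed 0.1558
[346. 241.] 437 mean [ 0.638  -0.0389  0.1558] circ 0.6365 -0.0388 0.0382 zmed 0.1558
19 [-0.0456 -0.0192  0.1481]
138 [ 0.0022 -0.0112  0.1556]
9.9 [ 0.52704 -0.04752  0.14846] [-7.38  1.78 18.32]
```

View pics/w4.png

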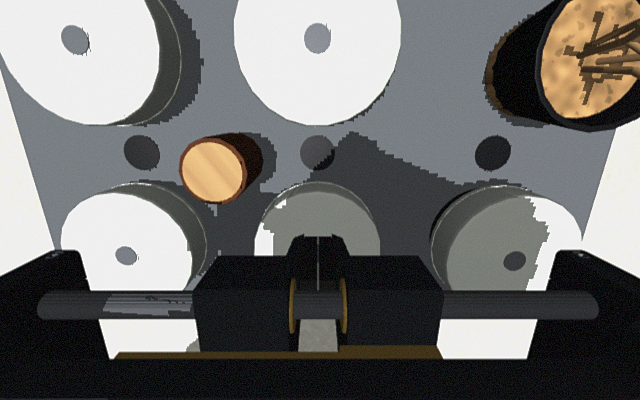

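View pics/sc4.png

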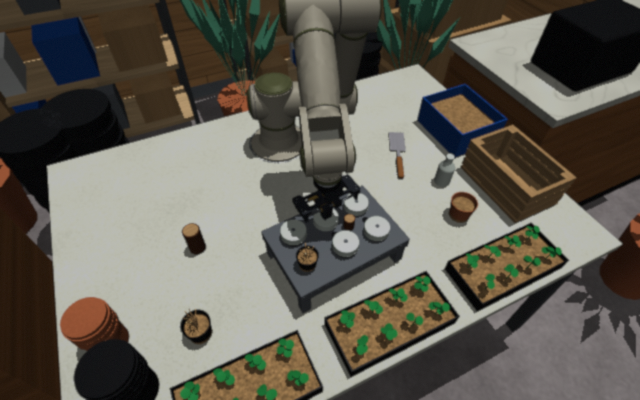

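The fingers sit on cover 2's middle (wrist view about (318,245)) and the surrounding objects have not moved. Only 19 points on cover 2 went into the scene fit, so I'll check flatness in the wrist depth.

Run:
```python
from m import *
for n in('w3','w4'):
  d=dict(np.load(n+'.npz'));P=pts(d)
  for c,z0 in [((.527,-.0475),.1485 if n=='w4' else .1545),((.537,-.158),.157),((.637,-.039),.157)]:
    m=(np.hypot(P[...,0]-c[0],P[...,1]-c[1])<.033)&(abs(P[...,2]-z0)<.006);m[:5]=0;m[235:]=0
    q=P[m];A=np.c_[q[:,0]-c[0],q[:,1]-c[1],np.ones(len(q))];print(n,len(q),np.linalg.lstsq(A,q[:,2],rcond=None)[0].round(4))
```

```text
w3 7451 [0.0017 0.0002 0.1532]
w3 7608 [0.0006 0.0004 0.1558]
w3 5677 [ 0.0038 -0.0002  0.1556]
w4 3116 [ 0.0011 -0.0003  0.1468]
w4 2770 [0.0038 0.0002 0.1557]
w4 13194 [0.0018 0.0004 0.1556]
```

Cover 2 lies flat (slope about 0.001) and is 6.4 mm lower than at rest, held with about 18 N. I'm handing in.

```bash
python3 -c "
from station import env,readout
print(env.finish_job()); s=readout.state();print(s['time'],s['tcp_pos'],s['force'])"
```

```text
the job is handed in; nothing more can be done
None
the job is handed in; nothing more can be done
```

The loose cover was cover 2, and I handed the job in at about 10 s with the closed fingertips pressing it fully home at its middle.

- **Finding it:** I pressed the near edge of cover 3 first, and it was rigid: 9 N with no movement. The near edge of cover 2 gave way softly, about 4 N over several mm, and tilted about 0.1 rad, so I stopped there. Covers 1, 4 and 5 were not pressed.
- **Pressing it home:** Pushed at its middle, cover 2 sank until it met the rim at about 8–9 N. I then held it at about 18 N.
- **Last checks:** Wrist-camera depth showed cover 2 6.4 mm lower than at rest and flat, with a slope of about 0.001. A fit from the scene camera disagreed (slope −0.05), but it had only 19 shaded points, so I disregarded it.
- **Other objects:** The pots, logs, bottle and trowel looked unmoved in the last pictures.

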